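# Set the calliper slide to the yellow mark, clamp it and fit the pad spacer

## Robot

A 6-joint arm with a two-finger parallel gripper is mounted at the origin on the work surface. World frame = base frame: x ahead of the robot, y to its left, z up, the work surface at z = 0. Lengths are in m, angles in degrees, forces in N, time in s.
With the tool pointing down it reaches from about 0.4 to 0.825 m from the base axis. Payload 7 kg.
Tool frame: the origin (TCP) lies midway between the tips of the shut fingers; the grasp point (between the pads) lies 19 mm behind it (r.grip_depth is the distance from the TCP to the grasp point, in m); z points along the fingers, y is the line along which they close (so a half turn about z gives the same grasp; the last joint's range is limited). The gripper opens to 88 mm and grips with 3 to 60 N. Pads are 19 mm wide; open, the fingers measure 130 mm over their backs; the gripper's body (78 mm by 193 mm) begins 47 mm behind the grasp point.
Start: joints at [81.48, 20.546, 0.682, 0, -70.136, -16.507], TCP at [0.286, 0.612, 0.227] pointing down, gripper open.
Joint ranges: [-176.03, 176.03], [-82.01, 121.73], [-58.28, 71.71], [-173.87, 95.51], [-174.79, -0.11], [-173.66, 173.66]. Speed limits (degrees/s): [136.94, 136.94, 172.46, 180, 180, 180].

## Interface

Orientations are given as [roll, pitch, yaw] about the fixed x, y, z axes, in that order (R = Rz(yaw) Ry(pitch) Rx(roll)).
In Python, from plant import r, capture, close_job, search_frame, outline_of gives the robot as it stands.
- The arm moves only by the shell command python3 -m creep 'ROWS' [FORCE]. ROWS is JSON, a list of rows, each a list of 7 numbers: the finger opening in mm, from 0 to 87.6, then the shift along the world's x, y, z in units of 25 mm (1.0 is 25 mm), then the turn, a rotation vector about the world's x, y, z in degrees. In form: [[hand, x, y, z, ax, ay, az], ...]. A call has 1 to 8 rows; each row shifts and turns the commanded pose from where the row before left it; what a row does not reach is not made up. A row lasts 1/12 s, in which the tool goes at most 41.7 mm and 7.16 degrees, less where a joint would pass 70% of its speed; a pose out of reach is approached as far as the arm can. A call is refused whole if a number of a shift passes 1 or a number of a turn 7.16, either way. A call with a gripper value outside its range is refused whole. The fingers move at their own pace and stop on an object; FORCE is the grip in N (left out, the last holds). Time passes only in rows, so rows that do not move let the fingers close. It gives the time, the measured TCP pose, the force, the opening and the grip force at its end, in the units of the state.
- r.get_state(): the state, without advancing time (a new reading comes with each control period).
- capture(name): name is "scene" or "top"; returns a dict with "frame" (400x640x3 uint8, red, green, blue), "K" (3x3 intrinsics, pixels), "origin" and "rotation" of the camera in the world. Camera axes: x right, y down, z forward; pixel columns grow to the right and rows downward; lengths in m; the calibration is good to about 2 mm. A picture is of the moment at which its call begins. There is no depth.
- close_job(): hands the job in; it is judged then, once.
Trained networks look in a picture, given as the dict that the camera call returned (one of the last four; its "shot" number tells which), for a name from the list of things; names that differ only in an ending like _2 or _b are one class to them, and where a whole thing is asked for, a point or a joint stands for the part that bears it (a point fixed in the world has none). Each returns a list of dicts, best first, with "conf" (0 to 1); they miss things now and then, are a little off and sometimes report something else, mostly with a low value. They report only what shows in the picture. A call takes as long as a camera call. They do not tell look-alikes from the thing itself.
- search_frame(picture, target): "bbox" ([left, top, right, bottom] in pixels, round what is visible of it).
- outline_of(picture, target): "region" (400x640 bool, what is visible of it) and "bbox" ([left, top, right, bottom] in pixels, round what is visible of it).
The state is a dict: "time_s": time; "joints": joint angles; "qd": joint speeds; "joint_torque": joint torques, N m; "tcp_pos": TCP position; "eef_rot": TCP orientation; "contact_force": force on the tool from outside, world axes, zero at the start; "moment": the same for the moment, N m; "gripper_width": finger opening in m; "gripper_force": force on a finger pad.
Only numpy, scipy, OpenCV 4.12 (cv2) and the standard library are available. Lean on these libraries where they do the work, as an engineer would, in place of code of your own. Each camera call takes 0.05 s, during which the arm holds its last target. There are 200 camera calls.

## Task

Loosen the orange clamp knob on the bench slide, slide the carriage with the red brake calliper until its black pointer stands over the yellow mark (not the white one), and tighten the knob again so that the carriage is locked there. Then take the yellow pad spacer from its wooden rest and slide it edgewise, blade down, into the calliper's gap until it is fully home, and let go of it. Leave the bottle, wrench and carton where they are.

Things in the scene. Friction and masses are not known exactly. Their poses are not given: they have to be found in the camera images.
- bed: Grey bed plate of the bench slide with two steel rails, fixed to the bench; 200 (x) x 320 (y) mm, plate top 16 mm up, rails and end stops up to 38 mm. Origin: centre of its underside. The carriage slides along the bed's y axis.
- carriage (a joint): Slide of the aluminium carriage along the bed's +y, m; 0 = mid-bed, stops at -0.085 and +0.085. Locked while the knob is tight; with the knob loose a few newtons move it and it stays where it is left. It can be moved by the gripped knob or by the calliper. Its plate is 145 (x) x 115 (y) mm, top 48 mm above the bench.
- clamp_knob (a joint): Angle of the orange clamp knob, rad; grows clockwise (looking down on the knob) = tightening. Stops at -0.7 and +0.7; starts tight at 0.45 to 0.6. Free below 0, bites from 0, locked above 0.3: loosen to about -0.4, tighten to about +0.5. It stays where it is left; turning takes 0.2 to 0.4 N m. At 0 the bar runs straight up the slope, square to the bed's y.
- knob_grip (a point): Grip point on the knob's axis, 114 mm above the bench. Orange bar 66 long (this point's x), 16 thick (y), 34 mm high, top 11 mm above and foot 23 mm below this point; under it a black hub, diameter 38 mm, on a sloping block on the robot's side of the carriage. The axis (z, outward) leans 25 degrees (0.44 rad) from vertical to the bed's -x: lean the tool alike.
- pointer (a point): Tip of the black pointer on the far (+x) side of the carriage, 34 mm above the bench; axes as the bed.
- yellow_mark: Yellow plate 34 (x) x 18 (y) x 4 (z) mm fixed on the bed under the pointer's path, 50 to 75 mm from mid-bed on either side. Origin: centre of its underside; axes as the bed. The carriage is on the mark when the pointer has the same place along the bed's y, within half the plate's width.
- white_mark: White plate of the same size on the other side of mid-bed: the wrong mark.
- slot_floor (a point): Centre of the floor of the gap in the red calliper on the carriage, 78 mm above the bench; axes as the bed. The gap opens upward at 126 mm (48 mm deep), 12 mm wide along x, 80 mm long along y. Calliper 56 (x) x 112 (y) x 78 (z) mm, round bosses reach 38 mm from the gap's middle. It lies 60 mm to the bed's -x from the pointer's tip.
- spacer: Yellow pad spacer, about 110 g, upright in its rest. Blade 70 (x) x 7 (y) x 54 (z) mm, above it a grip 84 (x) x 16 (y) x 36 (z) mm; 90 mm high in all. Origin: centre of the blade's lower edge; z up. Same either way round. Fully home: origin at slot_floor, x along the bed's y, blade standing on the gap's floor, grip 6 mm above the calliper.
- rest: Wooden rest for the spacer, fixed, 100 (x) x 70 (y) x 36 (z) mm with a slot 76 x 9.4 mm along x, floor 12 mm above the bench. Origin: centre of its underside.
- oil_bottle: Bystander: standing oil bottle, diameter 54 mm, 125 mm high. Origin: centre of its foot.
- wrench: Bystander: steel wrench 160 mm long lying on the bench.
- carton: Bystander: cardboard carton 120 x 80 x 50 mm. Origin: centre of its underside.
Not all that is in view belongs to the job. Of the things like the spacer, leave any that is blue; of the rest the smaller one is meant.

How it is judged:
By the outcome, as a careful person would: the job done as asked, in the order asked, and still so for the second after the job is handed in, with the robot touching nothing.
It also fails if it takes over 61 s, if anything falls off the work surface, if the arm or the gripper's body presses on something with over 40 N, if the wrist force passes 120 N, or if a joint passes its speed limit or range.

## Working session

There is one attempt and no reset: what is moved stays moved. The work goes in short steps, Python scripts to look and compute and a shell command to move; the robot and the scene stay as the last step left them, time stands still between calls to the robot, and variables do not carry over. Pictures are saved under pics/ and viewed, at most 10 in all, crops included, and the job is handed in when it is done.

```bash
ls; mkdir -p pics; python3 - <<'E'
from plant import r,capture,search_frame
import cv2,numpy as np
for n in("scene","top"):
    p=capture(n); cv2.imwrite(f"pics/{n}0.png",p["frame"][:,:,::-1]); np.savez(f"{n}0.npz",**{k:p[k] for k in("frame","K","origin","rotation")})
    print(n,p["K"].tolist(),np.round(p["origin"],4).tolist(),np.round(p["rotation"],4).tolist())
    for t in "bed carriage clamp_knob pointer yellow_mark white_mark slot_floor spacer rest oil_bottle wrench carton".split():
        try: print(t,[(np.round(d["bbox"]).tolist(),round(d["conf"],2)) for d in search_frame(p,t)[:4]])
        except Exception as e: print(t,e)
print(r.get_state())
E
```

```text
pics
scene [[377.9969908038436, 0.0, 321.20895288588775], [0.0, 377.9969908038436, 201.35306414569368], [0.0, 0.0, 1.0]] [1.1722, 0.5938, 0.6648] [-122.334, 0.4779, 132.7289]
bed [([246.0, 212.0, 392.0, 314.0], 0.74)]
carriage [([280.0, 212.0, 349.0, 277.0], 0.92)]
clamp_knob [([321.0, 209.0, 344.0, 231.0], 0.77)]
pointer [([280.0, 214.0, 353.0, 277.0], 0.69)]
yellow_mark [([320.0, 294.0, 327.0, 300.0], 0.53)]
white_mark [([272.0, 266.0, 279.0, 274.0], 0.47), ([449.0, 254.0, 504.0, 308.0], 0.37)]
slot_floor [([284.0, 212.0, 354.0, 277.0], 0.96)]
spacer [([309.0, 168.0, 343.0, 203.0], 0.83), ([273.0, 163.0, 296.0, 188.0], 0.56)]
rest [([268.0, 180.0, 306.0, 200.0], 0.89)]
oil_bottle [([188.0, 184.0, 221.0, 225.0], 0.83)]
wrench [([239.0, 162.0, 272.0, 182.0], 0.74)]
carton [([447.0, 253.0, 505.0, 307.0], 0.66)]
top [[490.11358337660863, 0.0, 320.72745084336924], [0.0, 490.11358337660863, 198.73850411763215], [0.0, 0.0, 1.0]] [0.4072, 0.0054, 1.5831] [-175.068, -0.4593, -89.2619]
bed [([238.0, 132.0, 344.0, 201.0], 0.57)]
carriage [([274.0, 142.0, 319.0, 200.0], 0.75)]
clamp_knob [([29
[... 562 characters left out ...]
66.0], 0.7)]
{'time_s': 1.3, 'joints': array([ 8.14811596e+01,  2.05451651e+01,  6.80826032e-01, -5.44519204e-04,
       -7.01360091e+01, -1.65060698e+01]), 'qd': array([ 0.01231333,  0.08267017, -0.13751582, -0.04192211,  0.03326669,
       -0.00268879]), 'joint_torque': array([-1.64064923e-04, -5.82393157e+01,  2.93295372e+01,  7.00215608e+00,
        1.25126640e-02, -3.34677907e-05]), 'tcp_pos': array([0.28554465, 0.61159018, 0.22656441]), 'eef_rot': array([ 1.79999521e+02,  3.92073444e-04, -2.50250952e+01]), 'contact_force': array([-1.13638207, -0.79928419,  0.07002396]), 'moment': array([ 0.03054342, -0.01720094,  0.01258711]), 'gripper_force': 0.0, 'gripper_width': 0.08810339154781922}
```

```bash
python3 - <<'E'
import cv2
a=cv2.imread("pics/scene0.png")[150:330,180:400]; b=cv2.imread("pics/top0.png")[120:300,230:480]
cv2.imwrite("pics/a1.png",cv2.resize(a,None,fx=3.3,fy=3.3,interpolation=2)); cv2.imwrite("pics/b1.png",cv2.resize(b,None,fx=3.2,fy=3.2,interpolation=2))
E
```

```text
(no output)
```

View pics/a1.png

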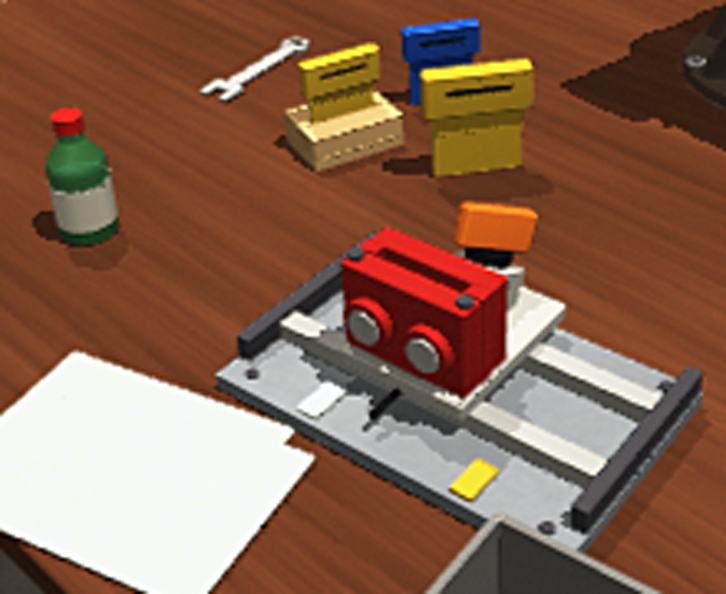

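View pics/b1.png

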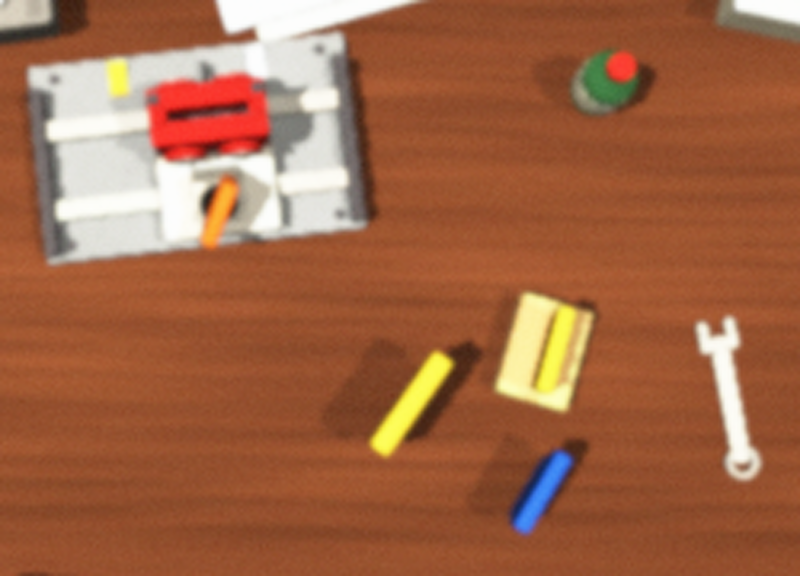

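Scene view: the spacer candidates are a small yellow one in the wooden rest at (283,175), a large yellow one at (325,185) and a blue one at (313,168). In the top view they are at (404,229), (358,246) and (400,274). By the description I choose the small yellow one in the rest; the crops above confirm it. The yellow mark is at about (323,297) in the scene view and (267,144) in the top view, which is the bed's +y side. The pointer is at about (297,272), nearer to the white mark.

```bash
cat > h.py <<'E'
import cv2,numpy as np
from scipy.spatial.transform import Rotation as Ro
from scipy.optimize import minimize
class Cam:
    def __init__(s,p):
        s.K=np.array(p["K"]);s.o=np.array(p["origin"]);q=np.array(p["rotation"])
        s.R=q if q.shape==(3,3) else Ro.from_euler("xyz",q,degrees=True).as_matrix()
        s.f=np.array(p["frame"]);s.hsv=cv2.cvtColor(s.f,cv2.COLOR_RGB2HSV)
    def proj(s,P):
        c=(np.atleast_2d(P)-s.o)@s.R@s.K.T; return c[:,:2]/c[:,2:]
    def plane(s,uv,z):
        uv=np.atleast_2d(uv).astype(float);d=np.c_[uv,np.ones(len(uv))]@np.linalg.inv(s.K).T@s.R.T
        return s.o+d*((z-s.o[2])/d[:,2:])
    def mask(s,lo,hi,roi):
        m=cv2.inRange(s.hsv,lo,hi); k=np.zeros_like(m);a,b,c,d=roi;k[b:d,a:c]=255; m&=k
        n,l,st,_=cv2.connectedComponentsWithStats(m); i=1+np.argmax(st[1:,4]) if n>1 else 0
        return (l==i) if n>1 else m>0
C8=np.array([[i,j,k] for i in(-1,1) for j in(-1,1) for k in(-1,1)])/2
def box(sx,sy,sz,c=(0,0,0)): return C8*[sx,sy,sz]+np.array(c)
S=8
def soft(cam,parts,off,shp):
    im=np.zeros((shp[1]*S,shp[0]*S),np.uint8)
    for P in parts:
        h=cv2.convexHull(((cam.proj(P)-off+.5)*S).astype(np.float32)).round().astype(np.int32); cv2.fillConvexPoly(im,h,255)
    return cv2.resize(im,shp,interpolation=cv2.INTER_AREA)/255.
def fit(views,model,x0,step):
    "views: (cam,mask); model(x)->list of point sets in the world"
    V=[]
    for c,m in views:
        y,x=np.where(m);a=np.array([x.min()-12,y.min()-12]);w=(x.max()-a[0]+12,y.max()-a[1]+12)
        V.append((c,m[a[1]:a[1]+w[1],a[0]:a[0]+w[0]].astype(float),a,(int(w[0]),int(w[1]))))
    f=lambda x:sum(np.abs(soft(c,model(x),a,w)-m).sum()/m.sum() for c,m,a,w in V)
    best=None
    for k in range(3):
        s=np.vstack([x0]+[np.array(x0)+np.eye(len(x0))[i]*step[i]*(-.5)**k for i in range(len(x0))])
        q=minimize(f,x0,method="Nelder-Mead",options=dict(initial_simplex=s,xatol=1e-5,fatol=1e-5)); x0=q.x
    return q.x,q.fun
Rz=lambda a:Ro.from_euler("z",a).as_matrix()
def knob(yaw):
    def m(x): # x,y of grip point, knob angle
        R=Rz(yaw)@Ro.from_euler("y",-25,degrees=True).as_matrix()@Rz(-x[2])
        return [box(.066,.016,.034,(0,0,-.006))@R.T+[x[0],x[1],.114]]
    return m
def spacer(z):
    return lambda x:[box(*s)@Rz(x[2]).T+[x[0],x[1],z] for s in ((.07,.007,.054,(0,0,.027)),(.084,.016,.036,(0,0,.072)))]
def calliper(x):
    P=[box(.056,.112,.078,(0,0,.039))]
    t=np.linspace(0,6.28,24)
    for y in(-.024,.024): P.append(np.vstack([np.c_[np.full(24,sx),y+.016*np.cos(t),.042+.016*np.sin(t)] for sx in(-.038,.038)]))
    return [p@Rz(x[2]).T+[x[0],x[1],.048] for p in P]
E
cat > m.py <<'E'
from h import *
s,t=[Cam(np.load(f"{n}0.npz")) for n in("scene","top")]
def c(m): y,x=np.where(m); return np.array([x.mean(),y.mean()]),int(m.sum())
# marks
for cam,roi in((s,(310,285,335,305)),(t,(260,135,275,155))):
    m=cam.mask((22,120,120),(35,255,255),roi); q,n=c(m); print("ymark",q,n,cam.plane(q,.020))
for cam,roi in((s,(270,262,286,278)),):
    m=cam.mask((0,0,215),(180,40,255),roi); q,n=c(m); print("wmark",q,n,cam.plane(q,.020))
# plate far edge corners by eye: yaw guess via plate edges on the top view
ms=[]
for cam,roi in((s,(280,205,350,280)),(t,(270,135,325,185))):
    a=cam.mask((0,150,70),(6,255,255),roi); ms.append((cam,a)); print("red",c(a))
x0=[*t.plane([[296,155]],.1)[0,:2],.1]
for v in(ms,ms[:1],ms[1:]): print("calliper",fit(v,calliper,x0,(.01,.01,.05)))
cal,_=fit(ms,calliper,x0,(.01,.01,.05)); yaw=cal[2]
ms=[]
for cam,roi in((s,(315,205,350,235)),(t,(285,168,310,200))):
    a=cam.mask((7,150,100),(18,255,255),roi); ms.append((cam,a)); print("or",c(a))
x0=[*t.plane([[297,184]],.114)[0,:2],.5]
for v in(ms,ms[:1],ms[1:]): print("knob",fit(v,knob(yaw),x0,(.01,.01,.1)))
ms=[]
for cam,roi in((s,(270,160,298,190)),(t,(394,212,412,246))):
    a=cam.mask((22,140,90),(33,255,255),roi); ms.append((cam,a)); print("sp",c(a))
x0=[*t.plane([[404,229]],.08)[0,:2],-.2]
for v in(ms,ms[:1],ms[1:]): print("spacer",fit(v,spacer(.012),x0,(.01,.01,.1)))
# bed yaw from top: dark end stops + plate: rectify grey hull
uv=np.array([[30,68],[345,35],[370,222],[48,262]])/3.2+[230,120]
P=t.plane(uv,.02);print("bed corners",np.round(P,3).tolist())
print("edge yaws",[np.degrees(np.arctan2(-(P[0]-P[1])[0],(P[0]-P[1])[1])),np.degrees(np.arctan2(-(P[3]-P[2])[0],(P[3]-P[2])[1]))])
E
python3 m.py
```

```text
ymark [323.38541667 294.66666667] 96 [[0.71832511 0.17401208 0.02      ]]
ymark [266.47727273 144.36363636] 44 [[0.71609193 0.17201838 0.02      ]]
wmark [276.54545455 270.4025974 ] 77 [[0.73672805 0.03350389 0.02      ]]
red (array([309.68355263, 242.79802632]), 1520)
red (array([294.66622865, 156.45729304]), 761)
calliper (array([0.66655276, 0.07586975, 0.07952286]), np.float64(0.4763138875440902))
calliper (array([0.66662861, 0.07616728, 0.08404034]), np.float64(0.2739886480908153))
calliper (array([0.66598138, 0.0760632 , 0.09849113]), np.float64(0.20069052588183764))
or (array([334.69877676, 219.40061162]), 654)
or (array([298.63736264, 189.70879121]), 182)
knob (array([0.56703984, 0.06511732, 0.37468025]), np.float64(1.0353519059941076))
knob (array([0.56427691, 0.07634829, 0.71892403]), np.float64(0.4526173772261198))
knob (array([0.56584181, 0.06508827, 0.36130219]), np.float64(0.5363714716655893))
sp (array([282.01886792, 173.56603774]), 106)
sp (array([403.20918367, 228.60204082]), 196)
spacer (array([ 0.44580367, -0.25974664, -0.06028608]), np.float64(4.469611995741693))
spacer (array([ 0.44789023, -0.30252764,  0.88976643]), np.float64(1.7443581206067331))
spacer (array([ 0.44850162, -0.25923147, -0.29461457]), np.float64(0.21116446578631454))
bed corners [[0.725, 0.26, 0.02], [0.764, -0.058, 0.02], [0.573, -0.085, 0.02], [0.529, 0.236, 0.02]]
edge yaws [np.float64(6.912109540986866), np.float64(7.897731029739682)]
```

```bash
cat > m2.py <<'E'
from m import *
print("=====")
for cam,p in((s,(330,217)),(s,(330,213)),(t,(298,187)),(t,(297,190)),(s,(283,170)),(s,(284,180)),(s,(278,178)),(s,(300,160+30))): print(p,cam.hsv[p[1],p[0]])
Y=.130
ms=[(cam,cam.mask((0,150,70),(6,255,255),roi)) for cam,roi in((s,(280,205,350,280)),(t,(270,135,325,185)))]
for v in(ms,ms[:1],ms[1:]): print("calliper",fit(v,lambda x:calliper([x[0],x[1],Y]),[.666,.076],(.01,.01)))
ms=[(cam,cam.mask((5,200,150),(16,255,255),roi)) for cam,roi in((s,(315,205,350,230)),(t,(285,168,310,200)))]
for _,a in ms: print(c(a))
for v in(ms,ms[:1],ms[1:]): print("knob",fit(v,knob(Y),[.566,.07,.5],(.01,.01,.1)))
ms=[(cam,cam.mask((20,130,60),(33,255,255),roi)) for cam,roi in((s,(268,160,298,188)),(t,(394,212,412,246)))]
for _,a in ms: print(c(a))
for v in(ms,ms[:1],ms[1:]): print("spacer",fit(v,spacer(.012),[.448,-.26,-.29],(.01,.01,.1)))
for cam,roi,n in((s,(268,160,298,188),"s"),(t,(394,212,412,246),"t"),(s,(315,205,350,230),"ks")): 
    pass
o=np.hstack([cv2.resize(255*ms[0][1][155:200,260:320].astype(np.uint8),None,fx=6,fy=6,interpolation=0),cv2.resize(s.f[155:200,260:320,1],None,fx=6,fy=6,interpolation=0)])
cv2.imwrite("pics/sp.png",o)
E
python3 m2.py | sed '1,/=====/d'
```

```text
(330, 217) [ 11 224 208]
(330, 213) [ 17 213 254]
(298, 187) [ 18 203 252]
(297, 190) [ 18 204 252]
(283, 170) [ 22 214 148]
(284, 180) [ 21 212 153]
(278, 178) [ 21 215 102]
(300, 190) [ 17 134 152]
calliper (array([0.66596027, 0.07599587]), np.float64(0.47935333715753403))
calliper (array([0.66643357, 0.07558307]), np.float64(0.277608359133127))
calliper (array([0.66594934, 0.07597615]), np.float64(0.20108216742676047))
(array([329.73720137, 218.29010239]), 293)
(array([297.82608696, 181.17391304]), 23)
knob (array([0.57440113, 0.0645923 , 0.13388483]), np.float64(5.53434762241445))
knob (array([0.5708412 , 0.065013  , 0.32445864]), np.float64(0.16354145753864688))
knob (array([ 0.70382471,  0.07982415, -0.84241287]), np.float64(1.0))
(array([282.7195122, 174.5      ]), 410)
(array([402.94238683, 228.48559671]), 243)
spacer (array([ 0.4467782 , -0.25858642, -0.254903  ]), np.float64(0.5195142025494329))
spacer (array([ 0.44537254, -0.25852609, -0.15416254]), np.float64(0.36652319464371114))
spacer (array([ 0.44804829, -0.25869333, -0.27989972]), np.float64(0.11270878721859115))
```

View pics/sp.png

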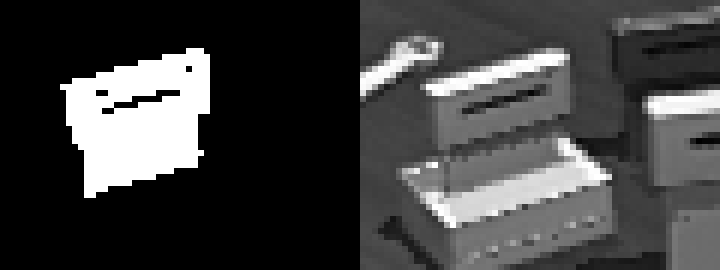

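Left: the mask of the small yellow spacer is clean, at about (283,174), with only the lower blade hidden by the rest. The knob's top face needs a wider hue range.

```bash
cat > m3.py <<'E'
from m import *
print("=====")
Y=.130
ms=[(cam,cam.mask((5,185,170),(20,255,255),roi)) for cam,roi in((s,(315,205,350,232)),(t,(285,168,310,200)))]
for _,a in ms: print(c(a))
for v in(ms,ms[:1],ms[1:]): print("knob",fit(v,knob(Y),[.566,.065,.45],(.01,.01,.1)))
def sp(x):
    return [box(*b)@Rz(x[2]).T+[x[0],x[1],.012] for b in ((.07,.007,.03,(0,0,.041)),(.084,.016,.036,(0,0,.072)))]
ms=[(cam,cam.mask((20,130,60),(33,255,255),roi)) for cam,roi in((s,(268,160,298,188)),(t,(394,212,412,246)))]
for v in(ms,ms[:1],ms[1:]): print("spacer",fit(v,sp,[.448,-.26,-.29],(.01,.01,.1)))
E
python3 m3.py | sed '1,/=====/d'
```

```text
(array([329.84121622, 218.04391892]), 296)
(array([297.99056604, 185.70754717]), 106)
knob (array([0.57035712, 0.06427982, 0.33068954]), np.float64(0.6222565517793042))
knob (array([0.57118325, 0.06528921, 0.29406316]), np.float64(0.13459194488606252))
knob (array([0.56687918, 0.06502502, 0.35326746]), np.float64(0.4668886422493525))
spacer (array([ 0.44900427, -0.255934  , -0.29241525]), np.float64(0.3690731392426488))
spacer (array([ 0.45112991, -0.25232859, -0.18870187]), np.float64(0.12246771879483499))
spacer (array([ 0.44896972, -0.25717413, -0.31667849]), np.float64(0.18600823045267492))
```

```bash
cat > g.py <<'E'
import numpy as np
from plant import r
from scipy.spatial.transform import Rotation as Ro
Y=.130
def knobpose(g,th,back=0.,depth=.019):
    "tool pose gripping the knob at grip point g, knob angle th, drawn back along the axis"
    K=Ro.from_euler("z",Y)*Ro.from_euler("y",-25,degrees=True)
    R=K*Ro.from_euler("z",-th)*Ro.from_euler("x",180,degrees=True)
    return np.array(g)+K.apply([0,0,1])*(back-depth),R,K
def goto(P,R):
    s=r.get_state();d=(np.array(P)-s["tcp_pos"])/.025
    v=(R*Ro.from_euler("xyz",s["eef_rot"],degrees=True).inv()).as_rotvec(degrees=True)
    print("shift units",d.round(2),"turn",v.round(2),"t",round(s["time_s"],2),"F",s["contact_force"].round(1),"w",round(s["gripper_width"]*1e3,1),"j",s["joints"].round(0))
def down(x,y,z,yaw): return np.array([x,y,z]),Ro.from_euler("xyz",[180,0,yaw],degrees=True)
E
python3 -c "
from g import *
P,R,K=knobpose((.569,.065,.114),.45,.09); print(P,R.as_euler('xyz',degrees=True),K.apply([0,0,1])); goto(P,R)"
```

```text
[0.5392473  0.06111021 0.17834785] [-168.53436538  -22.36746941  -20.60882051] [-0.41905216 -0.05478576  0.90630779]
shift units [ 10.15 -22.02  -1.93] turn [  1.79 -24.95   6.58] t 1.3 F [-1.1 -0.8  0.1] w 88.1 j [ 81.  21.   1.  -0. -70. -17.]
```

```bash
python3 -m creep '[[87.6,0.4,-1,0,0,0,0],[87.6,0.4,-1,0,0,0,0],[87.6,0.4,-1,0,0,0,0],[87.6,0.4,-1,0,0,0,0],[87.6,0.4,-1,0,0,0,0],[87.6,0.4,-1,0,0,0,0],[87.6,0.4,-1,0,0,0,0],[87.6,0.4,-1,0,0,0,0]]' 30
python3 -m creep '[[87.6,0.5,-1,0,0,-3,0.8],[87.6,0.5,-1,0,0,-3,0.8],[87.6,0.5,-1,0,0,-3,0.8],[87.6,0.5,-1,0,0,-3,0.8],[87.6,0.5,-1,0,0,-3,0.8],[87.6,0.5,-1,0,0,-3,0.8],[87.6,0.5,-1,0,0,-3,0.8],[87.6,0.5,-1,0,0,-3,0.8]]'
python3 -m creep '[[87.6,0.5,-1,-0.2,0.5,0,0],[87.6,0.5,-1,-0.2,0.5,0,0],[87.6,0.5,-1,-0.2,0.5,0,0],[87.6,0.5,-1,-0.2,0,0,0],[87.6,0.5,-1,-0.2,0,0,0],[87.6,0.4,-1,-0.2,0,0,0]]'
python3 -c "
from g import *
goto(*knobpose((.569,.065,.114),.45,.09)[:2])"
```

```text
time_s: 1.97
tcp_pos: [0.3659, 0.4103, 0.2268]
eef_rot: [-180.0, -0.0, -25.0]
contact_force: [0.5, -0.1, -0.1]
gripper_width: 0.0877
gripper_force: 0.0
time_s: 2.63
tcp_pos: [0.4656, 0.211, 0.227]
eef_rot: [-170.5, -22.3, -20.3]
contact_force: [1.2, -0.1, 1.0]
gripper_width: 0.0874
gripper_force: 0.0
time_s: 3.13
tcp_pos: [0.5387, 0.0602, 0.197]
eef_rot: [-169.1, -21.7, -21.0]
contact_force: [0.0, 0.0, -0.0]
gripper_width: 0.0875
gripper_force: 0.0
shift units [ 0.02  0.03 -0.74] turn [ 0.22 -0.78  0.54] t 3.13 F [ 0.  0. -0.] w 87.5 j [ 33.  -5. -47.  23. -28.  19.]
```

```bash
python3 -m creep '[[87.6,0.02,0.03,-0.74,0.2,-0.8,0.5],[87.6,0.38,0.05,-0.82,0,0,0],[87.6,0.38,0.05,-0.82,0,0,0],[87.6,0.38,0.05,-0.82,0,0,0],[87.6,0.38,0.05,-0.82,0,0,0],[60,0,0,0,0,0,0],[50,0,0,0,0,0,0]]'
python3 - <<'E'
from g import *
from plant import capture
import cv2
goto(*knobpose((.569,.065,.114),.45)[:2])
for n in("scene","top"):
    p=capture(n); np.savez(f"{n}1.npz",**{k:p[k] for k in("frame","K","origin","rotation")})
    f=p["frame"][:,:,::-1]; f=f[185:265,290:390] if n=="scene" else f[140:220,250:350]
    f=cv2.resize(f,None,fx=4,fy=4,interpolation=2); o=f if n=="scene" else np.hstack([o,f])
cv2.imwrite("pics/k1.png",o)
E
```

```text
time_s: 3.72
tcp_pos: [0.5786, 0.0631, 0.1113]
eef_rot: [-169.0, -21.7, -20.6]
contact_force: [-0.8, -1.6, -0.2]
gripper_width: 0.0797
gripper_force: 0.0
shift units [-0.06  0.12 -0.58] turn [ 0.18 -0.75  0.18] t 3.72 F [-0.8 -1.6 -0.2] w 79.7 j [ 18.   6. -58.  63.  -5.  -8.]
```

View pics/k1.png

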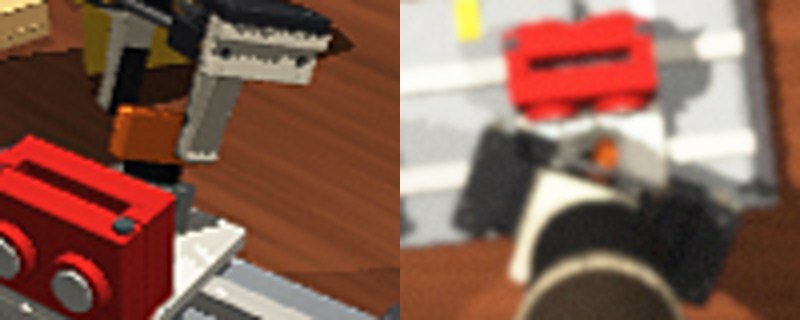

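The picture shows the fingers straddling the orange bar (bar at about (150,130) in the left half), still too high by roughly 14 mm. Joint 3 is near its limit, so I'll read it precisely.

```bash
python3 -m creep '[[50,0.1,0.05,-0.3,0,0,0],[50,0,0,-0.28,0,0,0]]'
python3 - <<'E'
from g import *
goto(*knobpose((.569,.065,.114),.45)[:2]); print(r.get_state()["joints"].round(2))
print([a for a in dir(r) if a[0]!='_'])
E
```

```text
time_s: 3.98
tcp_pos: [0.583, 0.067, 0.1049]
eef_rot: [-169.0, -21.3, -20.4]
contact_force: [0.2, 0.2, 0.0]
gripper_width: 0.0582
gripper_force: 0.0
shift units [-0.24 -0.04 -0.33] turn [ 0.01 -1.17 -0.08] t 3.98 F [0.2 0.2 0. ] w 58.2 j [ 16.   7. -58.  67.  -4. -11.]
[ 15.88   6.82 -58.2   67.39  -3.51 -10.84]
['Unreachable', 'get_state', 'grip_depth']
```

```bash
cat >> g.py <<'E'
def knobpose(g,th,back=0.,depth=.017,tilt=8):
    K=Ro.from_euler("z",Y)*Ro.from_euler("y",-25,degrees=True)
    Q=K*Ro.from_euler("z",-th)*Ro.from_euler("y",tilt,degrees=True)
    return np.array(g)+Q.apply([0,0,1])*(back-depth),Q*Ro.from_euler("x",180,degrees=True),K
E
python3 - <<'E'
from g import *
from h import Cam,fit,knob
P,R,K=knobpose((.569,.065,.114),.45);goto(P,R);print(P,R.as_euler('xyz',degrees=True))
E
```

```text
shift units [-0.36 -0.01 -0.28] turn [2.22 6.39 1.37] t 3.98 F [0.2 0.2 0. ] w 58.2 j [ 16.   7. -58.  67.  -4. -11.]
[0.57400664 0.06669242 0.09784236] [-169.05369819  -14.51942864  -18.97122513]
```

```bash
python3 -m creep '[[50,-0.2,0,0,1.1,3.2,0.7],[50,-0.16,0,0,1.1,3.2,0.7],[50,0,0,0,0,0,0]]'
python3 - <<'E'
from g import *
P,R,K=knobpose((.569,.065,.114),.45);goto(P,R);print(r.get_state()["joints"].round(2))
E
```

```text
time_s: 4.23
tcp_pos: [0.6069, 0.0404, 0.1208]
eef_rot: [-169.9, -22.4, -21.2]
contact_force: [-0.1, 1.4, 1.1]
gripper_width: 0.0506
gripper_force: 0.0
shift units [-1.32  1.05 -0.92] turn [3.47 7.09 2.49] t 4.23 F [-0.1  1.4  1.1] w 50.6 j [ 21.   7. -52.  45. -10.   6.]
[ 21.18   7.5  -51.99  45.25  -9.99   6.28]
```

```bash
python3 -m creep '[[60,0,0,0.6,0,0,0],[87.6,0,0,0.6,0,0,0],[87.6,0,0,0.6,0,0,0]]'
python3 - <<'E'
from g import *
P,R,K=knobpose((.569,.065,.114),.45,.06);goto(P,R);print(r.get_state()["joints"].round(2),r.get_state()["qd"].round(0))
E
```

```text
time_s: 4.48
tcp_pos: [0.6059, 0.0425, 0.1652]
eef_rot: [-170.1, -22.4, -20.7]
contact_force: [1.0, -0.8, 0.7]
gripper_width: 0.0647
gripper_force: 0.0
shift units [-1.98  0.73 -0.41] turn [3.6  7.06 2.08] t 4.48 F [ 1.  -0.8  0.7] w 64.7 j [ 26.   4. -44.  26. -21.  22.]
[ 26.48   4.31 -43.85  26.07 -21.13  22.06] [  9. -13.  27. -42. -37.  37.]
```

```bash
python3 -m creep '[[87.6,-0.4,0.15,0,1.2,2.4,0.7],[87.6,-0.4,0.15,0,1.2,2.4,0.7],[87.6,-0.4,0.15,-0.1,1.2,2.3,0.7],[87.6,-0.4,0.15,-0.1,0,0,0],[87.6,-0.38,0.13,-0.1,0,0,0],[87.6,0,0,0,0,0,0]]'
python3 - <<'E'
from g import *
P,R,K=knobpose((.569,.065,.114),.45,.06);goto(P,R);print(r.get_state()["joints"].round(2))
P,R,K=knobpose((.569,.065,.114),.45,.0);goto(P,R)
E
```

```text
time_s: 4.98
tcp_pos: [0.5554, 0.0596, 0.1571]
eef_rot: [-169.1, -14.5, -19.0]
contact_force: [-1.2, -0.7, -0.2]
gripper_width: 0.0877
gripper_force: 0.0
shift units [ 0.04  0.04 -0.09] turn [ 0.06 -0.03  0.05] t 4.98 F [-1.2 -0.7 -0.2] w 87.7 j [ 28.   3. -37.   6. -32.  40.]
[ 28.31   3.24 -36.68   5.67 -32.38  39.77]
shift units [ 0.74  0.28 -2.37] turn [ 0.06 -0.03  0.05] t 4.98 F [-1.2 -0.7 -0.2] w 87.7 j [ 28.   3. -37.   6. -32.  40.]
```

```bash
python3 -m creep '[[80,0.19,0.07,-0.6,0,0,0],[70,0.19,0.07,-0.6,0,0,0],[60,0.19,0.07,-0.6,0,0,0],[50,0.17,0.07,-0.57,0,0,0],[44,0,0,0,0,0,0],[40,0,0,0,0,0,0]]'
python3 - <<'E'
from g import *
P,R,K=knobpose((.569,.065,.114),.45);goto(P,R);print(r.get_state()["joints"].round(2))
from plant import capture
import cv2
for n in("scene","top"):
    p=capture(n)
    f=p["frame"][:,:,::-1]; f=f[185:265,290:390] if n=="scene" else f[140:220,250:350]
    f=cv2.resize(f,None,fx=4,fy=4,interpolation=2); o=f if n=="scene" else np.hstack([o,f])
cv2.imwrite("pics/k2.png",o)
E
```

```text
time_s: 5.48
tcp_pos: [0.5752, 0.0662, 0.0975]
eef_rot: [-169.2, -14.5, -19.0]
contact_force: [0.3, -0.4, 0.3]
gripper_width: 0.0533
gripper_force: 0.0
shift units [-0.05  0.02  0.01] turn [ 0.13 -0.08  0.04] t 5.48 F [ 0.3 -0.4  0.3] w 53.3 j [ 28.  10. -39.   7. -23.  38.]
[ 27.76   9.83 -39.29   7.35 -23.29  38.34]
```

View pics/k2.png

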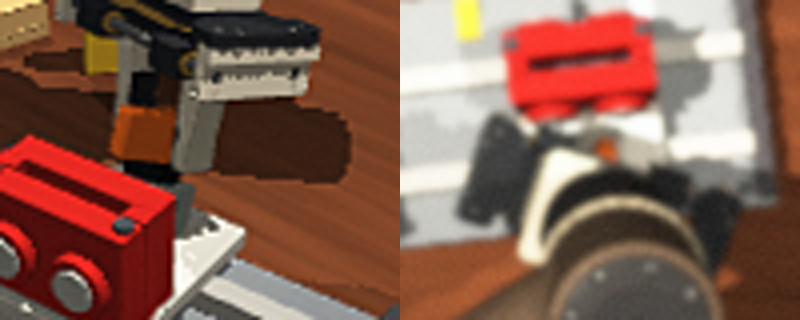

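The fingers now straddle the bar at full depth (left half, bar at about (140,135)). Closing on it.

```bash
python3 -m creep '[[0,0,0,0,0,0,0],[0,0,0,0,0,0,0],[0,0,0,0,0,0,0],[0,0,0,0,0,0,0],[0,0,0,0,0,0,0]]' 40
python3 - <<'E'
from g import *
s=r.get_state();print(s["contact_force"].round(1),s["moment"].round(2),s["gripper_width"],s["gripper_force"])
P,R,K=knobpose((.569,.065,.114),.45);goto(P,R);print((K.apply([0,0,1])*7).round(3))
E
```

```text
time_s: 6.0
tcp_pos: [0.5755, 0.0654, 0.0984]
eef_rot: [-169.2, -14.5, -19.1]
contact_force: [-1.1, -5.7, 3.9]
gripper_width: 0.0157
gripper_force: 39.8
[-1.1 -5.7  3.9] [-2.07  0.99 -0.66] 0.015749892167204543 39.83344316482544
shift units [-0.06  0.05 -0.02] turn [ 0.11 -0.01  0.12] t 6.0 F [-1.1 -5.7  3.9] w 15.7 j [ 28.  10. -39.   7. -23.  38.]
[-2.933 -0.384  6.344]
```

```bash
python3 -m creep '[[0,0,-0.01,0,-2.93,-0.38,6.34],[0,0,-0.01,0,-2.93,-0.38,6.34],[0,0,-0.01,0,-2.93,-0.38,6.34],[0,0,-0.01,0,-2.93,-0.38,6.34],[0,0,-0.01,0,-2.93,-0.38,6.34],[0,0,-0.01,0,-2.93,-0.38,6.34],[0,0,-0.01,0,-2.93,-0.38,6.34],[0,0,0,0,0,0,0]]' 50
python3 - <<'E'
from g import *
s=r.get_state();print(s["contact_force"].round(1),s["moment"].round(2),s["gripper_width"],s["gripper_force"])
P,R,K=knobpose((.569,.065,.114),-.41);goto(P,R);print((Ro.from_euler("z",Y).apply([0,.090,0])/.025).round(3))
E
```

```text
time_s: 6.67
tcp_pos: [0.5756, 0.0645, 0.0983]
eef_rot: [169.9, -15.0, 31.6]
contact_force: [-2.3, 1.4, 3.4]
gripper_width: 0.0156
gripper_force: 49.9
[-2.3  1.4  3.4] [0.27 1.31 0.29] 0.015556053494241424 49.89036440849304
shift units [-0.05  0.01 -0.02] turn [0.04 0.08 0.02] t 6.67 F [-2.3  1.4  3.4] w 15.6 j [ 30.   9. -47.  28. -21.  65.]
[-0.467  3.57   0.   ]
```

Loosened cleanly. Now slide about 90 mm along the bed's +y.

```bash
python3 -m creep '[[0,-0.06,0.44,0,0,0,0],[0,-0.06,0.45,0,0,0,0],[0,-0.06,0.45,0,0,0,0],[0,-0.06,0.45,0,0,0,0],[0,-0.06,0.45,0,0,0,0],[0,-0.06,0.45,0,0,0,0],[0,-0.05,0.44,0,0,0,0],[0,-0.05,0.44,0,0,0,0]]'
python3 -m creep '[[0,0,0,0,0,0,0],[0,0,0,0,0,0,0]]'
cat > look.py <<'E'
import sys
from g import *
from h import *
from plant import capture
tag=sys.argv[1]; cams={}
for n in("scene","top"):
    p=capture(n); cams[n]=Cam(p); np.savez(f"{n}{tag}.npz",**{k:p[k] for k in("frame","K","origin","rotation")})
s,t=cams["scene"],cams["top"]
u=Rz(Y)[:,1][:2]
def cal(v): return fit(v,lambda x:calliper([x[0],x[1],Y]),[.654,.165],(.01,.01))
v=[(s,s.mask((0,150,70),(6,255,255),(270,200,400,310))),(t,t.mask((0,150,70),(6,255,255),(230,120,330,190)))]
for w in(v,v[:1],v[1:]):
    x,f=cal(w); print("cal",x.round(4),round(f,2),"off mark along bed y (mm)",1e3*(u@(x[:2]-[.7172,.173]))+0)
E
python3 look.py 2; python3 - <<'E'
from g import *
s=r.get_state();print(s["contact_force"].round(1),s["moment"].round(2)); goto(s["tcp_pos"],Ro.identity())
import numpy as np,cv2
f=np.load("scene2.npz")["frame"][225:325,270:390,::-1]; cv2.imwrite("pics/c2.png",cv2.resize(f,None,fx=6,fy=6,interpolation=2))
E
```

```text
time_s: 7.33
tcp_pos: [0.5639, 0.1533, 0.0983]
eef_rot: [170.1, -15.0, 30.9]
contact_force: [-4.5, -3.5, 7.1]
gripper_width: 0.0157
gripper_force: 49.9
time_s: 7.5
tcp_pos: [0.5638, 0.1541, 0.0983]
eef_rot: [170.1, -15.1, 31.0]
contact_force: [-8.2, 0.6, 6.8]
gripper_width: 0.0157
gripper_force: 49.9
cal [0.654  0.1668] 0.47 off mark along bed y (mm) 2.032090802768917
cal [0.6539 0.1653] 0.28 off mark along bed y (mm) 0.59073494102689
cal [0.654  0.1672] 0.19 off mark along bed y (mm) 2.4267351429804265
[-7.6  0.5  6.7] [0.19 2.82 0.18]
shift units [0. 0. 0.] turn [-166.86  -44.19  -25.97] t 7.6 F [-7.6  0.5  6.7] w 15.6 j [ 40.  10. -47.  32. -23.  51.]
```

View pics/c2.png

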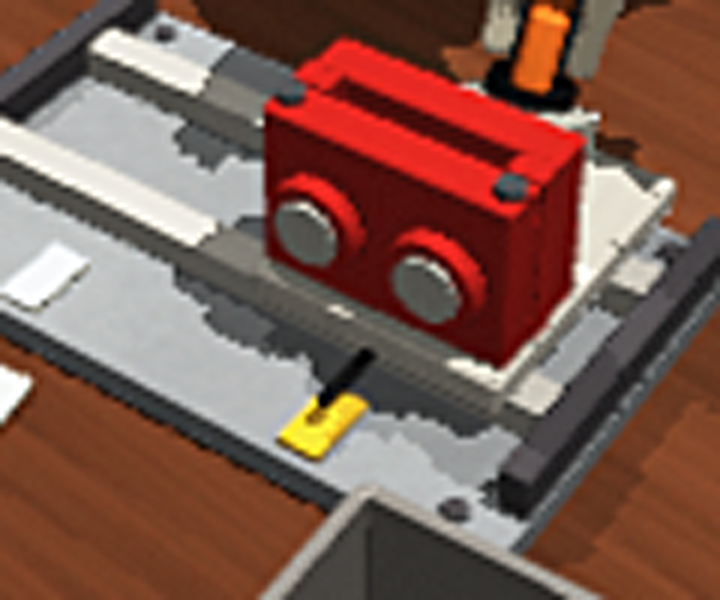

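The pointer tip is at about (323.0,292.3) in the full scene frame, over the yellow mark. Checking the offset numerically.

```bash
python3 - <<'E'
from h import *
s=Cam(np.load("scene2.npz"));u=Rz(.13)[:,:2]
for uv in((323,292.3),(322.8,293.5),(324,291.5)):
    P=s.plane([uv],.034)[0]; print(P.round(4),"rel mark, bed x,y mm",(1e3*(P-[.7183,.174,.034])@u).round(1))
t=Cam(np.load("top2.npz"));m=t.mask((22,120,120),(35,255,255),(260,135,275,155));y,x=np.where(m);print(m.sum(),x.mean(),y.mean())
E
```

```text
[0.7235 0.1776 0.034 ] rel mark, bed x,y mm [5.6 2.9]
[0.7265 0.1798 0.034 ] rel mark, bed x,y mm [8.8 4.7]
[0.7201 0.1776 0.034 ] rel mark, bed x,y mm [2.3 3.4]
30 266.3 142.9
```

```bash
python3 -m creep '[[0,0,-0.06,0,0,0,0],[0,0,0,0,0,0,0]]'
python3 -m creep '[[0,0,0.01,0,2.83,0.37,-6.12],[0,0,0.01,0,2.83,0.37,-6.12],[0,0,0.01,0,2.83,0.37,-6.12],[0,0,0.01,0,2.83,0.37,-6.12],[0,0,0.01,0,2.83,0.37,-6.12],[0,0,0.01,0,2.83,0.37,-6.12],[0,0,0.01,0,2.83,0.37,-6.12],[0,0,0.01,0,2.83,0.37,-6.12]]'
python3 -m creep '[[0,0,0,0,0,0,0]]'
python3 look.py 3; python3 - <<'E'
from g import *
s=r.get_state();print(s["contact_force"].round(1),s["moment"].round(2))
Z=Ro.from_euler("xyz",s["eef_rot"],degrees=True)
K=knobpose((0,0,0),0)[2];x=(K.inv()*Z).apply([1,0,0]);print("knob angle",-np.arctan2(x[1],x[0]))
print("back dir",-Z.apply([0,0,1]))
E
```

```text
time_s: 7.77
tcp_pos: [0.5641, 0.1522, 0.0983]
eef_rot: [170.1, -15.1, 31.0]
contact_force: [-6.1, 1.3, 6.0]
gripper_width: 0.0158
gripper_force: 49.9
time_s: 8.43
tcp_pos: [0.5639, 0.1537, 0.0983]
eef_rot: [-167.0, -13.3, -24.6]
contact_force: [-4.6, -3.9, 8.1]
gripper_width: 0.0157
gripper_force: 50.0
time_s: 8.52
tcp_pos: [0.5639, 0.1536, 0.0984]
eef_rot: [-167.0, -13.3, -24.8]
contact_force: [-6.0, -1.1, 6.8]
gripper_width: 0.0154
gripper_force: 49.8
cal [0.6544 0.1649] 0.5 off mark along bed y (mm) 0.0717248097496237
cal [0.6543 0.1632] 0.29 off mark along bed y (mm) -1.5388480266496691
cal [0.654  0.1652] 0.21 off mark along bed y (mm) 0.49531910117468075
[-5.8 -2.9  8.4] [-0.67  2.05 -0.09]
knob angle 0.5444998732377703
back dir [-0.29798577 -0.11000891  0.94821017]
```

```bash
python3 -m creep '[[20,0,0,0,0,0,0],[40,0,0,0,0,0,0],[60,0,0,0,0,0,0],[60,0,0,0,0,0,0],[60,-0.29,-0.11,0.94,0,0,0],[60,-0.29,-0.11,0.94,0,0,0],[60,-0.29,-0.11,0.94,0,0,0],[60,-0.29,-0.11,0.94,0,0,0]]'
python3 - <<'E'
from g import *
goto(*down(.4485,-.2575,.190,-16))
E
```

```text
time_s: 9.28
tcp_pos: [0.5346, 0.1431, 0.1927]
eef_rot: [-167.2, -13.4, -24.1]
contact_force: [1.0, 1.2, 0.1]
gripper_width: 0.0581
gripper_force: 0.0
shift units [ -3.45 -16.02  -0.11] turn [-7.38 16.94  6.53] t 9.28 F [1.  1.2 0.1] w 58.1 j [ 39.  -0. -37.  10. -36.  21.]
```

```bash
python3 -m creep '[[60,-0.2,-1,0,-0.92,2.12,0.8],[60,-0.2,-1,0,-0.92,2.12,0.8],[60,-0.2,-1,0,-0.92,2.12,0.8],[60,-0.2,-1,0,-0.92,2.12,0.8],[60,-0.2,-1,0,-0.92,2.12,0.8],[60,-0.2,-1,0,-0.92,2.12,0.8],[60,-0.2,-1,0,-0.92,2.12,0.8],[60,-0.2,-1,0,-0.92,2.12,0.8]]'
python3 -m creep '[[60,-0.22,-1,0,0,0,0],[60,-0.22,-1,0,0,0,0],[60,-0.22,-1,0,0,0,0],[60,-0.22,-1,0,0,0,0],[60,-0.22,-1,0,0,0,0],[60,-0.22,-1,0,0,0,0],[60,-0.22,-1,0,0,0,0],[60,-0.2,-1,0,0,0,0]]'
python3 -m creep '[[60,0,0,0,0,0,0]]'
python3 - <<'E'
from g import *
from h import *
from plant import capture
goto(*down(.4485,-.2575,.068,-16))
p=capture("scene");np.savez("scene4.npz",**{k:p[k] for k in("frame","K","origin","rotation")})
p=capture("top");np.savez("top4.npz",**{k:p[k] for k in("frame","K","origin","rotation")})
# rest slot: independent check of pose from the frame at start, top face corners of rest by eye (crop px)
t=Cam(np.load("top0.npz"))
P=t.plane(np.array([[525,292],[593,312],[568,410],[497,390]])/3.2+[230,120],.036);print(P.round(3).tolist(),P.mean(0))
# locked carriage and knob, seen now
s,t=Cam(np.load("scene4.npz")),Cam(np.load("top4.npz"))
v=[(s,s.mask((0,150,70),(6,255,255),(270,200,400,310))),(t,t.mask((0,150,70),(6,255,255),(230,120,330,190)))]
for w in(v,v[:1],v[1:]): print(fit(w,lambda x:calliper([x[0],x[1],Y]),[.654,.165],(.01,.01)))
v=[(c,c.mask((5,185,170),(20,255,255),roi)) for c,roi in((s,(345,215,390,250)),(t,(255,168,290,200)))]
for w in(v,v[:1],v[1:]): print("knob",w[0][1].sum(),fit(w,knob(Y),[.557,.154,.5],(.01,.01,.1)))
E
```

```text
time_s: 9.95
tcp_pos: [0.495, -0.0578, 0.1921]
eef_rot: [-180.0, 0.1, -16.1]
contact_force: [0.1, -0.3, 0.0]
gripper_width: 0.0601
gripper_force: 0.0
time_s: 10.62
tcp_pos: [0.4513, -0.2578, 0.1919]
eef_rot: [-180.0, -0.0, -16.1]
contact_force: [-0.4, 0.7, -0.2]
gripper_width: 0.0598
gripper_force: 0.0
time_s: 10.7
tcp_pos: [0.4509, -0.2596, 0.1916]
eef_rot: [-180.0, 0.0, -16.3]
contact_force: [1.1, -0.7, 0.2]
gripper_width: 0.0601
gripper_force: 0.0
shift units [-0.09  0.08 -4.94] turn [-0.01 -0.01  0.26] t 10.7 F [ 1.1 -0.7  0.2] w 60.1 j [ -8.   8. -22.  -0. -61.  82.]
[[0.504, -0.238, 0.036], [0.485, -0.305, 0.036], [0.389, -0.28, 0.036], [0.407, -0.21, 0.036]] [ 0.44640917 -0.25844226  0.036     ]
(array([0.65440735, 0.16486605]), np.float64(0.4644313789550987))
(array([0.65433216, 0.16327332]), np.float64(0.2589306885544916))
(array([0.65482507, 0.16525373]), np.float64(0.20128214759722537))
knob 308 (array([0.55856394, 0.15200989, 0.45959049]), np.float64(0.7135163855752091))
knob 308 (array([0.55850967, 0.15489403, 0.28619528]), np.float64(0.1599949070537306))
knob 104 (array([0.56119757, 0.150973  , 0.45735395]), np.float64(0.4756787330316742))
```

```bash
python3 -m creep '[[60,-0.09,0.07,-0.9,0,0,0],[60,0,0,-0.9,0,0,0],[60,0,0,-0.9,0,0,0],[60,0,0,-0.9,0,0,0],[60,0,0,-0.9,0,0,0],[60,0,0,-0.4,0,0,0]]'
python3 -m creep '[[0,0,0,0,0,0,0],[0,0,0,0,0,0,0],[0,0,0,0,0,0,0],[0,0,0,0,0,0,0],[0,0,0,0,0,0,0],[0,0,0,0,0,0,0],[0,0,0,0,0,0,0]]' 30
python3 -m creep '[[0,0,0,0.2,0,0,0],[0,0,0,0.4,0,0,0],[0,0,0,0.5,0,0,0],[0,0,0,0.9,0,0,0],[0,0,0,0.9,0,0,0],[0,0,0,0.9,0,0,0],[0,0,0,0.9,0,0,0],[0,0,0,0,0,0,0]]'
```

```text
time_s: 11.3
tcp_pos: [0.4482, -0.2538, 0.0669]
eef_rot: [-180.0, 0.2, -16.1]
contact_force: [-0.5, 0.7, -0.9]
gripper_width: 0.0596
gripper_force: 0.0
time_s: 11.88
tcp_pos: [0.4497, -0.2552, 0.0701]
eef_rot: [-180.0, -0.1, -16.1]
contact_force: [0.1, -0.5, -0.5]
gripper_width: 0.0192
gripper_force: 0.0
time_s: 12.55
tcp_pos: [0.4517, -0.2559, 0.1921]
eef_rot: [-180.0, -0.5, -16.1]
contact_force: [0.9, -1.6, -2.1]
gripper_width: 0.0159
gripper_force: 30.0
```

```bash
python3 - <<'E'
from g import *
from h import *
from plant import capture
cams={}
for n in("scene","top"):
    p=capture(n); cams[n]=Cam(p)
s,t=cams["scene"],cams["top"]; st=r.get_state(); print(st["tcp_pos"],st["contact_force"])
P=st["tcp_pos"]; c=s.proj([P])[0].astype(int); a,b=c
f=s.f[b-50:b+50,a-50:a+50,::-1]; cv2.imwrite("pics/h.png",cv2.resize(f,None,fx=5,fy=5,interpolation=2)); print(c)
np.savez("scene5.npz",frame=s.f,K=s.K,origin=s.o,rotation=s.R)
m=s.mask((20,130,60),(33,255,255),(a-30,b-30,a+30,b+30)); print(m.sum())
y=np.radians(-16.1)
print(fit([(s,m)],lambda x:spacer(x[2])([x[0],x[1],y]),[P[0],P[1],P[2]-.056],(.01,.01,.01)))
E
```

```text
[ 0.44983674 -0.25502785  0.18817503] [ 0.03979937  0.47625323 -2.4089378 ]
[280 141]
465
(array([ 0.44482821, -0.26252232,  0.12732997]), np.float64(0.3986422095720008))
```

View pics/h.png

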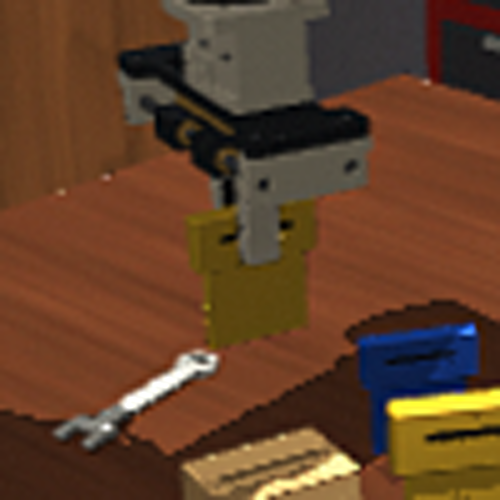

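The spacer is held upright and roughly centred. The blade's bottom corners are at crop (212,346) and (306,326), and the grip's top-left and top-right at (188,215) and (317,200). Comparing with prediction.

```bash
python3 - <<'E'
from h import *
from g import *
s=Cam(np.load("scene5.npz"));P=r.get_state()["tcp_pos"];R=Rz(np.radians(-16.1))
from scipy.optimize import least_squares
# front face (camera side, +y of spacer) : blade bottom corners; grip top corners
loc=np.array([[.035,.0035,0],[-.035,.0035,0],[.042,.008,.090],[-.042,.008,.090],[.042,.008,.054],[-.042,.008,.054]])
px=np.array([[212,346],[306,326],[188,215],[317,200],[190,270],[317,250]])/5+[230,91]
W=lambda o:loc@R.T+P+R@np.array(o)
print("corners at 0 offset\n",((s.proj(W((0,0,-.057)))-[230,91])*5).round(0))
q=least_squares(lambda o:(s.proj(W(o))-px).ravel(),[0,0,-.057]);print(q.x,np.sqrt(q.cost))
q=least_squares(lambda o:(s.proj(W((o[0],0,o[1])))-px).ravel(),[0,-.057]);print(q.x,np.sqrt(q.cost))
goto(*down(.6545,.1645,.126+.030+.057,-82.55))
E
```

```text
corners at 0 offset
 [[209. 350.]
 [307. 324.]
 [190. 222.]
 [313. 194.]
 [195. 276.]
 [316. 247.]]
[ 0.00157853  0.00320654 -0.05463965] 1.971146245462007
[ 0.00013137 -0.05616889] 1.9730758856054986
shift units [ 8.19 16.78  0.99] turn [  0.1    0.17 -66.43] t 12.65 F [ 0.   0.5 -2.4] w 16.0 j [ -8.   7. -22.  -0. -60.  82.]
```

```bash
python3 - <<'E'
from h import *
u=Rz(.13)[:,:2]
for n,box_ in(("scene",None),("top",None)):
    for k in ("0","4"):
        c=Cam(np.load(f"{n}{k}.npz")); C=np.array([.6544,.1648,.126]) if k=="4" else np.array([.666,.076,.126])
        # rectify the plane z=.126 to a bed-aligned picture, 0.5 mm per pixel
        g=np.array([[-.04,-.06],[.04,-.06],[.04,.06],[-.04,.06]])
        W=np.c_[g@u[:2].T+C[:2],np.full(4,.126)]
        H=cv2.getPerspectiveTransform(c.proj(W).astype(np.float32),((g+[.04,.06])*2000).astype(np.float32))
        im=cv2.warpPerspective(c.f,H,(160,240),flags=cv2.INTER_LINEAR)
        red=im[:,:,0].astype(float)
        px=red[60:180].mean(0); py=red[:,74:86].mean(1)
        print(n,k,"x profile every 2mm from -40:",px[::4].astype(int).tolist()); print("  y profile every 4mm from -60",py[::8].astype(int).tolist())
E
```

```text
scene 0 x profile every 2mm from -40: [112, 96, 87, 88, 91, 92, 102, 130, 184, 230, 239, 234, 232, 232, 233, 236, 238, 227, 184, 116, 73, 68, 69, 79, 114, 183, 234, 240, 234, 232, 232, 233, 236, 237, 224, 176, 107, 72, 73, 77]
  y profile every 4mm from -60 [119, 131, 223, 238, 233, 216, 110, 95, 85, 94, 85, 91, 93, 86, 97, 83, 94, 88, 91, 94, 87, 95, 87, 94, 87, 112, 224, 233, 232, 228]
scene 4 x profile every 2mm from -40: [108, 93, 87, 87, 83, 77, 86, 124, 189, 236, 241, 236, 234, 234, 236, 238, 239, 229, 185, 115, 74, 71, 72, 81, 119, 193, 240, 241, 235, 234, 234, 235, 238, 239, 226, 177, 104, 73, 76, 80]
  y profile every 4mm from -60 [95, 153, 244, 235, 231, 209, 102, 93, 84, 92, 95, 86, 96, 89, 90, 97, 84, 94, 94, 88, 96, 91, 87, 96, 85, 154, 236, 234, 235, 208]
top 0 x profile every 2mm from -40: [187, 190, 188, 181, 173, 178, 203, 229, 244, 249, 250, 250, 250, 250, 248, 243, 228, 192, 148, 109, 96, 108, 144, 191, 227, 243, 249, 250, 250, 250, 250, 249, 246, 239, 228, 217, 209, 204, 203, 202]
  y profile every 4mm from -60 [181, 218, 242, 247, 245, 218, 142, 103, 100, 105, 112, 115, 114, 109, 106, 106, 110, 110, 111, 105, 96, 91, 93, 96, 128, 202, 243, 248, 247, 246]
top 4 x profile every 2mm from -40: [188, 190, 188, 181, 175, 182, 206, 232, 246, 250, 251, 251, 251, 251, 249, 244, 229, 194, 149, 111, 96, 110, 149, 196, 230, 245, 250, 251, 251, 251, 251, 250, 247, 242, 234, 228, 223, 222, 222, 221]
  y profile every 4mm from -60 [154, 209, 245, 248, 242, 206, 131, 108, 110, 112, 110, 107, 105, 109, 116, 116, 111, 109, 104, 98, 102, 100, 98, 98, 135, 214, 246, 249, 249, 245]
```

```bash
python3 -m creep '[[0,0.3,0.5,0.6,0,0,0],[0,0.48,1,0.4,0,0,-4.1],[0,0.48,1,0,0,0,-4.1],[0,0.48,1,0,0,0,-4.1],[0,0.48,1,0,0,0,-4.1],[0,0.48,1,0,0,0,-4.1],[0,0.48,1,0,0,0,-4.1],[0,0.48,1,0,0,0,-4.1]]'
python3 -m creep '[[0,0.48,1,0,0,0,-4.1],[0,0.48,1,0,0,0,-4.1],[0,0.48,1,0,0,0,-4.1],[0,0.48,1,0,0,0,-4.1],[0,0.48,1,0,0,0,-4.1],[0,0.48,1,0,0,0,-4.1],[0,0.48,1,0,0,0,-4.1],[0,0.48,1,0,0,0,-4.1]]'
python3 -m creep '[[0,0.48,1,0,0,0,-4.1],[0,0.1,0.3,0,0,0,0],[0,0,0,0,0,0,0],[0,0,0,0,0,0,0]]'
python3 - <<'E'
from g import *
goto(*down(.655,.165,.213,-82.55))
E
```

```text
time_s: 13.32
tcp_pos: [0.5405, -0.0663, 0.2108]
eef_rot: [179.9, 0.0, -45.0]
contact_force: [0.7, 0.1, -2.0]
gripper_width: 0.0159
gripper_force: 29.9
time_s: 13.98
tcp_pos: [0.6366, 0.1335, 0.2104]
eef_rot: [179.9, -0.0, -77.8]
contact_force: [0.3, -0.1, -1.0]
gripper_width: 0.0159
gripper_force: 30.0
time_s: 14.32
tcp_pos: [0.6506, 0.1649, 0.2103]
eef_rot: [179.9, -0.1, -81.6]
contact_force: [-1.0, 0.3, -1.6]
gripper_width: 0.0157
gripper_force: 30.0
shift units [0.18 0.   0.11] turn [ 0.1  -0.13 -0.93] t 14.32 F [-1.   0.3 -1.6] w 15.7 j [ 31.  21.  -1.   0. -68. -22.]
```

```bash
python3 -m creep '[[0,0.18,0,-0.3,0,0,-0.9],[0,0,0,-0.4,0,0,0],[0,0,0,0,0,0,0]]'
python3 - <<'E'
from g import *
from h import *
from plant import capture
s=Cam(capture("scene")); st=r.get_state(); P=st["tcp_pos"];print(P,st["eef_rot"].round(2))
np.savez("scene6.npz",frame=s.f,K=s.K,origin=s.o,rotation=s.R)
f=s.f[195:295,300:400,::-1]; cv2.imwrite("pics/i.png",cv2.resize(f,None,fx=6,fy=6,interpolation=2))
R=Rz(np.radians(-82.5))
loc=np.array([[.035,.0035,0],[-.035,.0035,0],[.035,.0035,.05],[-.035,.0035,.05]])
print(((s.proj(loc@R.T+P-[0,0,.0565])-[300,195])*6).round(0).tolist())
g=np.array([[.006,-.04,.126],[.006,.04,.126],[-.006,.04,.126],[-.006,-.04,.126]])
print("gap",((s.proj(g@Rz(.13).T+[.6544,.165,0])-[300,195])*6).round(0).tolist())
E
```

```text
time_s: 14.57
tcp_pos: [0.6545, 0.1636, 0.1916]
eef_rot: [179.8, -0.1, -82.7]
contact_force: [-0.3, 0.4, -2.7]
gripper_width: 0.0158
gripper_force: 30.0
[0.65481401 0.16364538 0.19257598] [ 1.7984e+02 -8.0000e-02 -8.2670e+01]
[[151.0, 243.0], [308.0, 309.0], [150.0, 135.0], [312.0, 199.0]]
gap [[140.0, 263.0], [318.0, 340.0], [335.0, 323.0], [157.0, 247.0]]
```

View pics/i.png

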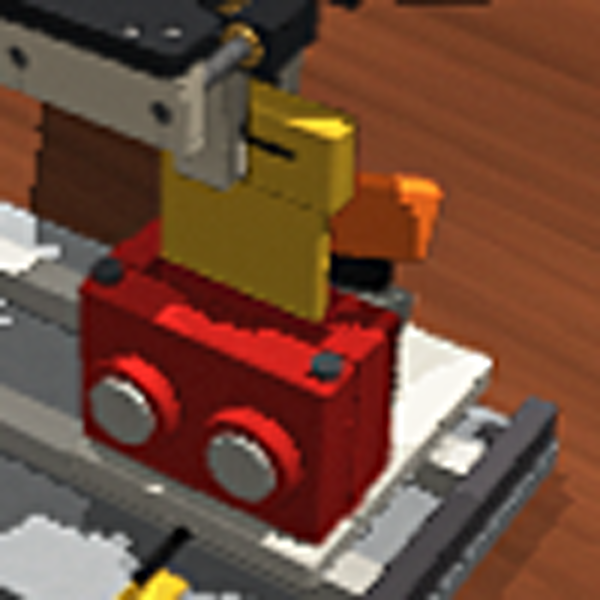

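Crop: the blade's lower front corners are at (163,255) and (322,320), and the gap runs from about (146,260) to (324,336). The blade is centred across the gap but sits about 3 to 5 mm far along the bed's +y. I'll shift it back 3 mm and lower it gently.

```bash
python3 -m creep '[[0,0.02,-0.12,0,0,0,0],[0,0,0,-0.2,0,0,0],[0,0,0,-0.15,0,0,0],[0,0,0,-0.15,0,0,0],[0,0,0,0,0,0,0]]'; python3 -m creep '[[0,0,0,-0.15,0,0,0],[0,0,0,0,0,0,0]]'
```

```text
time_s: 15.03
tcp_pos: [0.6565, 0.1616, 0.1841]
eef_rot: [-179.9, -0.1, -82.6]
contact_force: [-4.6, -1.0, 11.0]
gripper_width: 0.0158
gripper_force: 30.0
time_s: 15.2
tcp_pos: [0.6573, 0.1615, 0.1837]
eef_rot: [-179.7, -0.1, -82.5]
contact_force: [-10.6, -1.3, 26.8]
gripper_width: 0.0157
gripper_force: 30.1
```

```bash
python3 -c "
from g import *
s=r.get_state();print(s['moment'].round(2),s['contact_force'].round(1),s['tcp_pos'].round(4))"
python3 -m creep '[[0,0,0,0.35,0,0,0],[0,0,0,0,0,0,0],[0,0,0,0,0,0,0]]'
python3 - <<'E'
from g import *
from h import *
from plant import capture
s=Cam(capture("scene")); st=r.get_state();print(st["tcp_pos"].round(4),st["moment"].round(2),st["contact_force"].round(1))
np.savez("scene7.npz",frame=s.f,K=s.K,origin=s.o,rotation=s.R)
f=s.f[225:265,310:370,::-1]; cv2.imwrite("pics/j.png",cv2.resize(f,None,fx=12,fy=12,interpolation=2))
E
```

```text
[-0.58  4.33 -0.01] [-10.6  -1.3  26.8] [0.6573 0.1615 0.1837]
time_s: 15.45
tcp_pos: [0.6565, 0.1621, 0.1871]
eef_rot: [-179.9, -0.0, -82.6]
contact_force: [0.5, 0.0, -2.0]
gripper_width: 0.016
gripper_force: 30.0
[0.6562 0.162  0.1864] [ 0.01 -0.04 -0.03] [-0.5 -0.4 -2.5]
```

View pics/j.png

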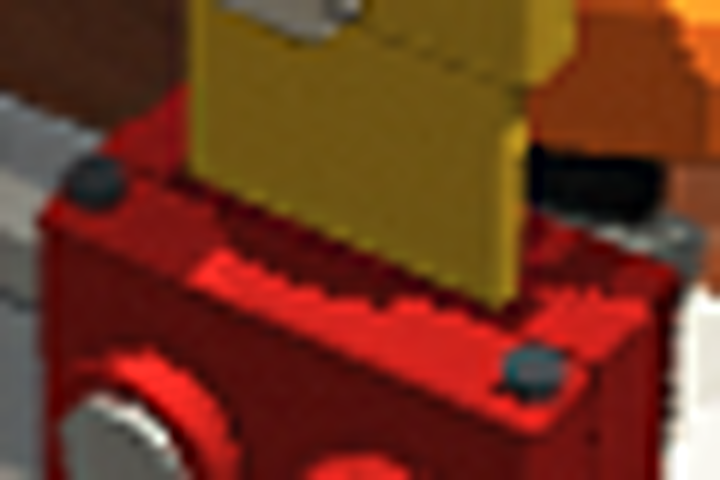

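```bash
python3 - <<'E'
from h import *
s=Cam(np.load("scene7.npz"));s4=Cam(np.load("scene4.npz"))
C=np.array([.6544,.1648,0]);T=lambda q:((s.proj(q@Rz(.13).T+C)-[310,225])*12).round(0)
print("gap front -y,+y; back -y,+y\n",T(np.array([[.009,-.038,.126],[.009,.04,.126],[-.0031,-.038,.126],[-.0031,.04,.126]])))
# where the observed blade front-lower corners lie, seen at z=.128 in the scene camera, in the bed frame about C
P=s.plane(np.array([[195,180],[500,305]])/12+[310,225],.128)
for z in(.127,.128,.130): print(z,(1e3*(s.plane(np.array([[195,180],[500,305]])/12+[310,225],z)-C)@Rz(.13)).round(1).tolist())
f=np.hstack([c.f[225:265,310:370,::-1] for c in(s,s4)])
E
```

```text
gap front -y,+y; back -y,+y
 [[158. 178.]
 [507. 328.]
 [194. 146.]
 [541. 293.]]
0.127 [[6.6, -31.0, 127.0], [5.2, 36.1, 127.0]]
0.128 [[7.7, -30.3, 128.0], [6.2, 36.7, 128.0]]
0.13 [[9.8, -28.9, 130.0], [8.3, 37.9, 130.0]]
```

```bash
python3 -m creep '[[0,-0.07,-0.05,0,0,0,0],[0,0,0,-0.15,0,0,0],[0,0,0,-0.15,0,0,0],[0,0,0,0,0,0,0]]'; python3 -m creep '[[0,0,0,-0.1,0,0,0],[0,0,0,0,0,0,0]]'
```

```text
time_s: 15.83
tcp_pos: [0.654, 0.1604, 0.1777]
eef_rot: [179.9, -0.1, -82.6]
contact_force: [-1.5, 0.3, -1.1]
gripper_width: 0.0155
gripper_force: 30.0
time_s: 16.0
tcp_pos: [0.6544, 0.1606, 0.1762]
eef_rot: [180.0, -0.1, -82.6]
contact_force: [0.2, -0.1, -0.9]
gripper_width: 0.0159
gripper_force: 30.0
```

It is in the gap with no force. Continuing down.

```bash
python3 -m creep '[[0,0,0,-0.2,0,0,0],[0,0,0,-0.2,0,0,0],[0,0,0,-0.2,0,0,0],[0,0,0,0,0,0,0]]'; python3 -m creep '[[0,0,0,-0.2,0,0,0],[0,0,0,-0.2,0,0,0],[0,0,0,-0.2,0,0,0],[0,0,0,-0.1,0,0,0],[0,0,0,0,0,0,0]]'; python3 -m creep '[[0,0,0,-0.1,0,0,0],[0,0,0,0,0,0,0]]'; python3 -m creep '[[0,0,0,-0.1,0,0,0],[0,0,0,0,0,0,0]]'
```

```text
time_s: 16.33
tcp_pos: [0.6539, 0.1604, 0.1604]
eef_rot: [179.9, -0.1, -82.6]
contact_force: [-0.4, -0.4, -0.9]
gripper_width: 0.0156
gripper_force: 30.0
time_s: 16.75
tcp_pos: [0.6542, 0.1605, 0.1435]
eef_rot: [179.9, -0.1, -82.6]
contact_force: [-0.4, 0.5, -1.5]
gripper_width: 0.0158
gripper_force: 30.0
time_s: 16.92
tcp_pos: [0.6546, 0.1607, 0.1417]
eef_rot: [-180.0, -0.0, -82.6]
contact_force: [1.1, 0.4, -1.5]
gripper_width: 0.0159
gripper_force: 30.0
time_s: 17.08
tcp_pos: [0.6546, 0.1606, 0.1392]
eef_rot: [-180.0, -0.0, -82.6]
contact_force: [0.6, 0.3, -0.9]
gripper_width: 0.0159
gripper_force: 30.0
```

```bash
python3 -m creep '[[0,0,0,-0.1,0,0,0],[0,0,0,0,0,0,0]]'; python3 -m creep '[[0,0,0,-0.08,0,0,0],[0,0,0,0,0,0,0]]'
```

```text
time_s: 17.25
tcp_pos: [0.6545, 0.1606, 0.1366]
eef_rot: [180.0, -0.0, -82.6]
contact_force: [-0.5, 0.0, -1.5]
gripper_width: 0.0161
gripper_force: 30.0
time_s: 17.42
tcp_pos: [0.6548, 0.1606, 0.1363]
eef_rot: [-179.9, -0.0, -82.6]
contact_force: [-3.1, 0.8, 5.7]
gripper_width: 0.0159
gripper_force: 30.0
```

Contact at TCP z = 0.136 m, as predicted for the floor. Releasing and lifting clear.

```bash
python3 -m creep '[[0,0,0,0.03,0,0,0],[25,0,0,0,0,0,0],[40,0,0,0,0,0,0],[40,0,0,0,0,0,0],[40,0,0,0,0,0,0]]'; python3 -m creep '[[40,0,0,0.3,0,0,0],[40,0,0,0.6,0,0,0],[40,0,0,0.9,0,0,0],[40,0,0,0.9,0,0,0],[40,0,0,0.9,0,0,0],[40,0,0,0.9,0,0,0],[40,-0.5,-0.9,0.3,0,0,0],[40,-0.5,-0.9,0,0,0,0]]'; python3 -m creep '[[40,-0.6,-1,0,0,0,0],[40,-0.6,-1,0,0,0,0],[40,-0.6,-1,0,0,0,0],[40,-0.6,-1,0,0,0,0],[40,-0.6,-1,0,0,0,0],[40,-0.6,-1,0,0,0,0],[40,0,0,0,0,0,0]]'
python3 look.py 8; python3 - <<'E'
from h import *
s,t=Cam(np.load("scene8.npz")),Cam(np.load("top8.npz"))
v=[(c,c.mask((5,185,170),(20,255,255),roi)) for c,roi in((s,(345,215,390,250)),(t,(255,168,290,200)))]
for w in(v[:1],v[1:]): print("knob",fit(w,knob(.13),[.557,.154,.5],(.01,.01,.1)))
f=s.f[195:315,280:400,::-1]; cv2.imwrite("pics/end.png",cv2.resize(f,None,fx=5,fy=5,interpolation=2))
E
```

```text
time_s: 17.83
tcp_pos: [0.6547, 0.1607, 0.1357]
eef_rot: [-180.0, -0.0, -82.6]
contact_force: [-1.1, -0.1, -0.2]
gripper_width: 0.0365
gripper_force: 0.0
time_s: 18.5
tcp_pos: [0.6309, 0.1163, 0.2588]
eef_rot: [-179.7, 0.0, -82.5]
contact_force: [-0.4, -0.1, -0.4]
gripper_width: 0.0399
gripper_force: 0.0
time_s: 19.08
tcp_pos: [0.5372, -0.0374, 0.257]
eef_rot: [-179.9, -0.0, -82.7]
contact_force: [0.2, -0.8, -0.1]
gripper_width: 0.0398
gripper_force: 0.0
cal [0.6544 0.1643] 2.04 off mark along bed y (mm) -0.5125985375844435
cal [0.6546 0.1637] 0.61 off mark along bed y (mm) -1.138352250576978
cal [0.6407 0.1634] 1.42 off mark along bed y (mm) 0.3977239025325114
knob (array([0.55884509, 0.15520877, 0.28727926]), np.float64(0.23613542302734244))Traceback (most recent call last):
  File "<stdin>", line 4, in <module>
  File "h.py", line 30, in fit
    y,x=np.where(m);a=np.array([x.min()-12,y.min()-12]);w=(x.max()-a[0]+12,y.max()-a[1]+12)
                                ~~~~~^^
    return umr_minimum(a, axis, None, out, keepdims, initial, where)
ValueError: zero-size array to reduction operation minimum which has no identity
```

```bash
python3 -c "
from h import *
s=Cam(np.load('scene8.npz'))
f=s.f[195:315,280:400,::-1]; cv2.imwrite('pics/end.png',cv2.resize(f,None,fx=5,fy=5,interpolation=2))
print([((s.proj(np.array(q)@Rz(.13).T+[.657,.165,.078])[0]-[280,195])*5).round(0) for q in([[.008,-.042,.054]],[[.008,.042,.054]],[[.008,-.042,.09]],[[.008,.042,.09]])])"
```

```text
[array([206., 212.]), array([364., 280.]), array([206., 148.]), array([367., 214.])]
```

View pics/end.png

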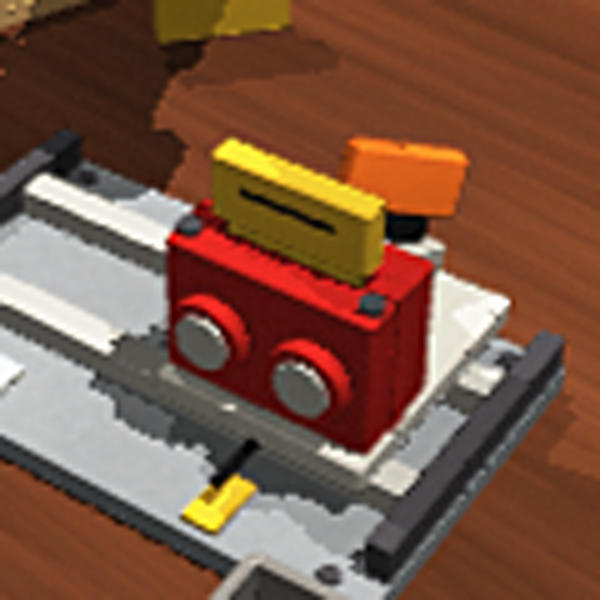

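The spacer's grip sits just above the calliper ((217,222) to (377,283) in the crop), level and home. The pointer tip at (213,485) is over the yellow mark. The bar stands at its tight angle.

```bash
python3 -c "
from plant import close_job
print(close_job())"
```

```text
the job is handed in; nothing more can be done
None
```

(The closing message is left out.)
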